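Set the scanner dial and hold the carousel for the scan

ROBOT

A 7-joint arm with a two-finger parallel gripper is mounted at the origin on the work surface. World frame = base frame: x ahead of the robot, y to its left, z up, the work surface at z = 0. Lengths are in m, angles in rad, forces in N, time in s.
With the tool pointing down it reaches from about 0.4 to 0.875 m from the base axis. Payload 19.3 kg.
Tool frame: the origin (TCP) lies between the finger pads; the fingertips stand bot.tcp_to_tips ahead of it and the grasp point (between the pads) is the TCP (bot.tcp_to_tips is the distance from the TCP to the fingertips, in m); z points along the fingers, y is the line along which they close (so a half turn about z gives the same grasp; the last joint's range is limited). The gripper opens to 85 mm and grips with 20 to 120 N. Pads are 22 mm wide; open, the fingers measure 114 mm over their backs; the gripper's body (76 mm by 85 mm) begins 54 mm behind the grasp point. The pads swing forward as they close: fully open they stand 13 mm farther back than shut.
Start: joints at [-0.07, 0.521, -0.036, 1.599, 0.021, 1.021, -0.113], TCP at [0.625, -0, 0.214] pointing down, gripper open.
Joint ranges: [-2.91, 2.91], [-0.3, 2.13], [-1.5, 1.42], [0.17, 2.43], [-1.26, 4.41], [0.16, 1.93], [-2.52, 2.52]. Speed limits (rad/s): [1.89, 1.89, 2.39, 2.39, 3.01, 3.01, 3.01].

INTERFACE

Orientations are given as [roll, pitch, yaw] about the fixed x, y, z axes, in that order (R = Rz(yaw) Ry(pitch) Rx(roll)).
In Python, from workcell import telemetry, grab_frame, bot gives the robot as it stands. The module is installed in compiled form; this text tells all that it offers.
- The arm moves only by the shell command python3 -m crank 'ROWS' [FORCE]. ROWS is text: rows parted by semicolons, each of 7 numbers parted by spaces: the finger opening in m, from 0 to 0.0854, then the shift along the tool's x, y, z in m, then the turn, a rotation vector about the tool's x, y, z in degrees. A call has exactly 8 rows; each row shifts and turns the commanded pose from where the row before left it, along the tool's axes as they then stand; what a row does not reach is not made up. A row lasts 1/12 s, in which the tool goes at most 41.7 mm and 7.16 degrees, less where a joint would pass 70% of its speed; a pose out of reach is approached as far as the arm can. A call with a gripper value outside its range is refused whole. The fingers move at their own pace and stop on an object; FORCE is the grip in N (left out, the last holds). Time passes only in rows, so rows that do not move let the fingers close, or fill a call up. It gives the time, the measured TCP pose, the force, the opening and the grip force at its end, in the units of the state.
- telemetry.observe(): the state, without advancing time (a new reading comes with each control period).
- grab_frame(name): name is "scene" or "side" or "wrist"; returns a dict with "pixels" (420x560x3 uint8, red, green, blue), "depth" (420x560 float32, m along the optical axis (not along the pixel's ray), 0 where there is no reading), "vertical_fov" (degrees; the focal length in pixels is half the picture's height over the tangent of half this angle, whatever the lens; pixels are square), "cx", "cy" (the principal point, pixels), "R" (3x3) and "t" (3): a world point X has camera coordinates R X + t; the wrist camera has in their place "hand_eye" (4x4, takes a point from camera to tool coordinates, whose origin is the TCP and whose axes are the flange's). Camera axes: x right, y down, z forward; pixel columns grow to the right and rows downward; lengths in m; the calibration is good to about 2 mm. A picture is of the moment at which its call begins: read the wrist's pose just before it.
- bot.job_done(): hands the job in; it is judged then, once.
The state is a dict: "clock": time; "qpos": joint angles; "qd": joint speeds; "joint_efforts": joint torques, N m; "position": TCP position; "tool_rot": TCP orientation; "force": force on the tool from outside, world axes, zero at the start; "moment": the same for the moment, N m; "grip_width": finger opening in m; "finger_force": force on a finger pad.
Only numpy, scipy, OpenCV 4.12 (cv2) and the standard library are available. Lean on these libraries where they do the work, as an engineer would, in place of code of your own. Each camera call takes 0.05 s, during which the arm holds its last target. There are 200 camera calls.

TASK

Get the square bottle ready for scanning: first turn the dial on the control box until its pointer lines up with the small steel clip on the rim of its scale. Then turn the carousel until the square bottle squarely faces the scanner's window, and finish while still holding the carousel still there, its upright handle firmly gripped: do not let go at the end. Leave the dial as set and the other things on the bench where they are.

Things in the scene. Friction and masses are not known exactly. Their poses are not given: they have to be found in the camera images.
- station: Fixed scan station: a black round foot 190 mm across, 22 mm high, that carries the carousel, and a grey box-shaped scanner (105 wide, 75 deep, top 134 mm above the bench) whose dark window faces the carousel. Origin: on the bench on the carousel's axis; z up; the scanner stands in the +y direction, its window 151 mm from the axis.
- carousel (a joint): Angle of the carousel, an aluminium disc 250 mm across, its top 36 mm above the bench (rad, counter-clockwise from above positive; 0 or any whole turn = the square bottle squarely faces the scanner). No stops: it turns either way without end, with slight friction (0.04 N m), and stays where it is left.
- carousel_hub (a point): Point on the carousel's axis, 175 mm above the bench, level with the middle of the handle (in empty air over the hub stub, which ends 86 mm above the bench).
- handle: The carousel's handle: light wooden upright round sleeve, 24 mm in diameter, 60 mm long, spinning freely on a thin steel post on the disc, 85 mm from the axis, straight across from the square bottle. Origin: centre of the sleeve, 175 mm above the bench (it spans 145 to 205 mm, above all else on the station). As it spins, a gripper may keep its yaw while carrying it round the circle.
- bottle_face (a point): Point just outside the outward face of the square bottle, 105 mm from the carousel's axis, 80 mm above the bench; it turns with the carousel. Five white containers are fixed on the disc, 82 mm from its axis, tops up to 122 mm above the bench: this one is square (46 x 46 mm, 68 mm high, small round cap), the others are round.
- scan_spot (a point): Fixed point in front of the middle of the scanner's window, 105 mm from the carousel's axis, 80 mm above the bench: where the bottle's face must come.
- dial_grip (a point): Centre of the dial's grip bar, on the dial's axis, 85 mm above the bench. The black bar is 50 mm long, 14 mm thick and stands from 67 to 95 mm above the bench, on a round skirt 52 mm across. The dial sits in the middle of the 130 x 130 mm top, 55 mm above the bench, of a fixed grey control box.
- dial (a joint): Angle of the dial relative to its box (rad, counter-clockwise from above positive). No stops, slight friction (0.03 N m), stays where it is left.
- dial_pointer (a point): Tip of the dial's small black pointer nose, low over the white scale, which prolongs the bar at one end; 40 mm from the dial's axis (62 mm above the bench). The line from dial_grip to it runs along the bar, whose top has a white line at this end.
- clip_mark (a point): Point on the scale right in front of the steel clip, 40 mm from the dial's axis, where the pointer's tip must come. The clip is a fixed block 12 x 10 mm, 6 mm high, 49 to 61 mm from the axis.
- tape: Bystander: cardboard-brown tape roll, 90 mm across, 48 mm high, origin under its centre.
- marker: Bystander: grey marker lying flat, 125 x 16 x 14 mm along its x axis, between control box and carousel.
- carton: Bystander: small carton 100 x 75 x 55 mm, origin under its centre.
- mug: Bystander: white mug, 82 mm across, 92 mm high.
- label_roll: Bystander: white label roll, 80 mm across, 50 mm high.
- stapler: Bystander: stapler 135 x 34 x 45 mm.
- knife: Bystander: closed yellow utility knife 145 x 24 x 14 mm.
There are look-alikes about, which are no part of the job. What is shaped like the part that bears dial_grip but green is not meant.

How it is judged:
By the outcome, as a careful person would: the job done as asked, in the order asked, and still so for the second after the job is handed in, while the arm keeps its last pose, push and grip.
It also fails if it takes over 64 s, if anything falls off the work surface, if the arm or the gripper's body presses on something with over 40 N, if the wrist force passes 120 N, or if a joint passes its speed limit or range.

## Working session

There is one attempt and no reset: what is moved stays moved. The work goes in short steps, Python scripts to look and compute and a shell command to move; the robot and the scene stay as the last step left them, time stands still between calls to the robot, and variables do not carry over. Pictures are saved under pics/ and viewed, at most 10 in all, crops included, and the job is handed in when it is done.

```bash
mkdir -p pics
cat > h.py <<'E'
import numpy as np, cv2
from workcell import telemetry, grab_frame, bot
from scipy.spatial.transform import Rotation as Ro
def cloud(name):
    s=telemetry.observe(); f=grab_frame(name); d=f["depth"]; H,W=d.shape
    F=H/2/np.tan(np.radians(f["vertical_fov"])/2)
    v,u=np.mgrid[:H,:W]; P=np.stack([(u-f["cx"])/F*d,(v-f["cy"])/F*d,d],-1)
    if "R" in f: X=(P-f["t"])@f["R"]
    else:
        h=f["hand_eye"]; P=P@h[:3,:3].T+h[:3,3]
        r=rot(s); X=P@r.T+np.array(s["position"])
    X[d==0]=np.nan
    return f["pixels"],X
def rot(s):
    a=np.array(s["tool_rot"]); 
    return a if a.shape==(3,3) else Ro.from_euler("xyz",a).as_matrix()
def save(n,img,scale=1):
    cv2.imwrite("pics/"+n,cv2.resize(img[...,::-1],None,fx=scale,fy=scale,interpolation=cv2.INTER_CUBIC))
E
python3 - <<'E'
from h import *
print(telemetry.observe(), bot.tcp_to_tips)
for n in("scene","side"):
    p,X=cloud(n); save(n+"0.png",p,1.4); np.savez(n+"0.npz",p=p,X=X)
E
```

```text
{'clock': 0.0, 'qpos': array([-0.0701829 ,  0.52203005, -0.03634501,  1.60001231,  0.02121206,
        1.02113377, -0.11278432]), 'qd': array([ 2.21919103e-05, -3.27338790e-04, -2.77963476e-04,  1.92791120e-03,
        8.74662868e-04,  1.47083668e-03, -3.95409420e-04]), 'joint_efforts': array([-4.24098413e-03, -9.27110124e+01,  1.97758444e+00, -3.69928443e+01,
        1.76317629e-02,  8.19846697e-03, -6.58496788e-05]), 'position': array([ 6.24623529e-01, -4.42173004e-05,  2.13214031e-01]), 'tool_rot': array([-3.14039794e+00,  8.88016221e-05,  1.57080663e+00]), 'force': array([-0.21943465,  0.07857987, -0.50473791]), 'moment': array([0.04198514, 0.01063037, 0.0184781 ]), 'finger_force': 0.0, 'grip_width': 0.08538150336707655} 0.019
```

View pics/scene0.png

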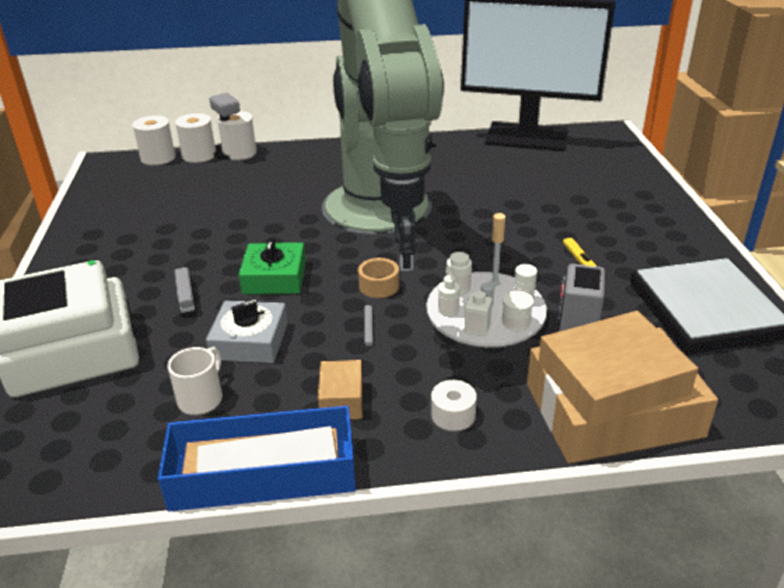

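View pics/side0.png

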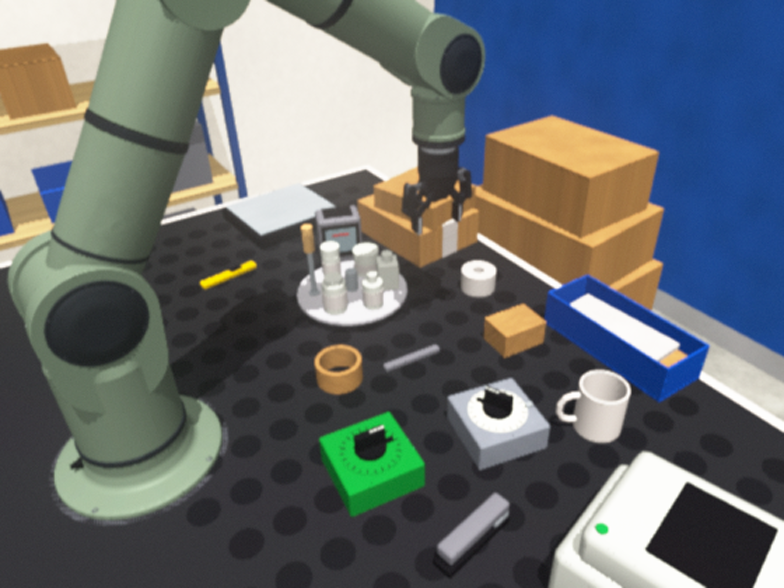

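Candidates for the dial, in 1.4x scene pixels: the grey box's dial at (247,315) and the green box's look-alike at (272,262), which is excluded. The carousel is at (487,305), its handle at (498,228), and the square bottle at (478,312). The scanner is at (583,290).

Run:
```python
from h import *
A={n:np.load(n+"0.npz") for n in("scene","side")}
for n in A:
    p=A[n]["p"];X=A[n]["X"]
    def at(u,v): return X[int(v/1.4),int(u/1.4)].round(3)
    pts={"scene":dict(box=(225,345),dial=(247,305),disc=(490,338),handle=(498,230),scan=(583,270),bottle=(478,312)),
     "side":dict(box=(470,425),dial=(495,402),disc=(350,315),handle=(308,240),scan=(338,222),bottle=(388,270))}[n]
    print(n,{k:at(*v) for k,v in pts.items()})
# crop of dial scaled
c=A["side"]["p"][262:340,315:395]; s=A["scene"]["p"][205:260,145:210]
a=cv2.resize(c,(560,546),interpolation=cv2.INTER_CUBIC)
save("dialcrop.png",a)
Q={}
for n in A:
    X=A[n]["X"].reshape(-1,3);X=X[~np.isnan(X[:,0])]
    Q[n]=X
    # control box top
    h=X[(abs(X[:,2]-.175)<.03)&(X[:,0]>.45)&(abs(X[:,1])<.6)]
    print(n,"high pts",len(h))
np.savez("Q.npz",**Q)
```

```text
scene {'box': array([ 0.592, -0.347,  0.047]), 'dial': array([ 0.533, -0.3  ,  0.097]), 'disc': array([0.625, 0.174, 0.033]), 'handle': array([0.453, 0.218, 0.176]), 'scan': array([0.566, 0.369, 0.139]), 'bottle': array([0.618, 0.147, 0.097])}
side {'box': array([ 0.472, -0.307,  0.05 ]), 'dial': array([ 0.521, -0.31 ,  0.078]), 'disc': array([0.471, 0.1  , 0.032]), 'handle': array([0.441, 0.208, 0.177]), 'scan': array([0.574, 0.332, 0.127]), 'bottle': array([0.587, 0.128, 0.092])}
scene high pts 4776
side high pts 2624
```

View pics/dialcrop.png

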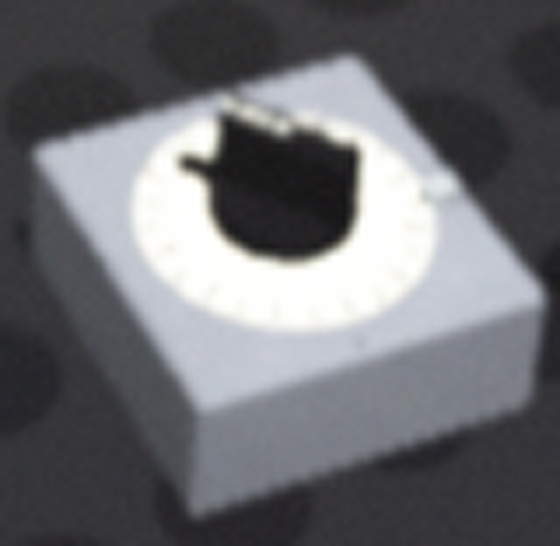

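The crop shows the grey dial: pointer nose at crop (190,162) with the white bar line next to it, and the steel clip at (440,185).

Run:
```python
from h import *
from scipy.optimize import least_squares
A={n:np.load(n+"0.npz") for n in("scene","side")};Q=np.load("Q.npz")
X=A["side"]["X"]
for k,(u,v) in dict(clip=(440,185),ptr=(188,161),scaleL=(140,210)).items(): print(k,X[262+int(v/7),315+int(u/7)].round(3))
X=np.vstack([Q["scene"],Q["side"]])
b=X[(np.hypot(X[:,0]-.53,X[:,1]+.30)<.13)&(X[:,2]>.047)&(X[:,2]<.06)]
print("box top",cv2.minAreaRect(b[:,:2].astype(np.float32)),len(b))
for n in Q:
    Y=Q[n]; h=Y[(np.hypot(Y[:,0]-.447,Y[:,1]-.213)<.03)&(Y[:,2]>.15)&(Y[:,2]<.2)]
    f=least_squares(lambda p:np.hypot(h[:,0]-p[0],h[:,1]-p[1])-.012,h[:,:2].mean(0)-[.005,0],loss="soft_l1",f_scale=.002)
    d=Y[(np.hypot(Y[:,0]-.53,Y[:,1]-.17)<.16)&(abs(Y[:,2]-.035)<.006)]
    hull=cv2.convexHull(d[:,:2].astype(np.float32))[:,0]
    print(n,"handle",f.x.round(4),len(h),h.mean(0),"disc",cv2.minEnclosingCircle(hull))
    s=Y[(abs(Y[:,0]-.57)<.12)&(abs(Y[:,1]-.36)<.1)&(Y[:,2]>.127)&(Y[:,2]<.145)]
    print(" scanner top",cv2.minAreaRect(s[:,:2].astype(np.float32)),len(s))
```

```text
clip [ 0.578 -0.332  0.06 ]
ptr [ 0.512 -0.278  0.063]
scaleL [ 0.494 -0.279  0.051]
box top ((0.5504832863807678, -0.3124779462814331), (0.13836023211479187, 0.1756894290447235), 78.41065979003906) 2894
scene handle [0.4449 0.2232] 122 [0.45373734 0.22088245 0.17522411] disc ((0.5223894119262695, 0.18891696631908417), 0.1286969780921936)
 scanner top ((0.5914586186408997, 0.3676382601261139), (0.07464207708835602, 0.11164341866970062), 69.74156951904297) 604
side handle [0.4355 0.2015] 123 [0.44105034 0.21098519 0.17540319] disc ((0.5269551873207092, 0.19256392121315002), 0.13895820081233978)
 scanner top ((0.5862642526626587, 0.36102643609046936), (0.07490384578704834, 0.10119649022817612), 70.0779037475586) 300
```

```bash
R="0.085 -0.037 -0.01 -0.012 0 0 0"; python3 -m crank '0.085 -0.037 -0.01 -0.012 0 0 0;0.085 -0.037 -0.01 -0.012 0 0 0;0.085 -0.037 -0.01 -0.012 0 0 0;0.085 -0.037 -0.01 -0.012 0 0 0;0.085 -0.037 -0.01 -0.012 0 0 0;0.085 -0.037 -0.01 -0.012 0 0 0;0.085 -0.037 -0.01 -0.012 0 0 0;0.085 -0.037 -0.01 -0.012 0 0 0'
python3 - <<'E'
from h import *
p,X=cloud("wrist"); save("w1.png",p,1.4); np.savez("w1.npz",p=p,X=X)
s=telemetry.observe();print(s["position"],s["tool_rot"],grab_frame("wrist")["hand_eye"].round(3))
E
```

```text
clock: 0.77
position: [0.544, -0.2977, 0.3103]
tool_rot: [-3.141, -0.0, 1.571]
force: [0.4, 0.1, 0.1]
grip_width: 0.0851
finger_force: 0.0
[ 0.54126745 -0.30639838  0.31258214] [3.14099604 0.00483957 1.56282029] [[-0.    -0.954 -0.3    0.077]
 [ 1.    -0.     0.    -0.   ]
 [-0.    -0.3    0.954 -0.159]
 [ 0.     0.     0.     1.   ]]
```

View pics/w1.png

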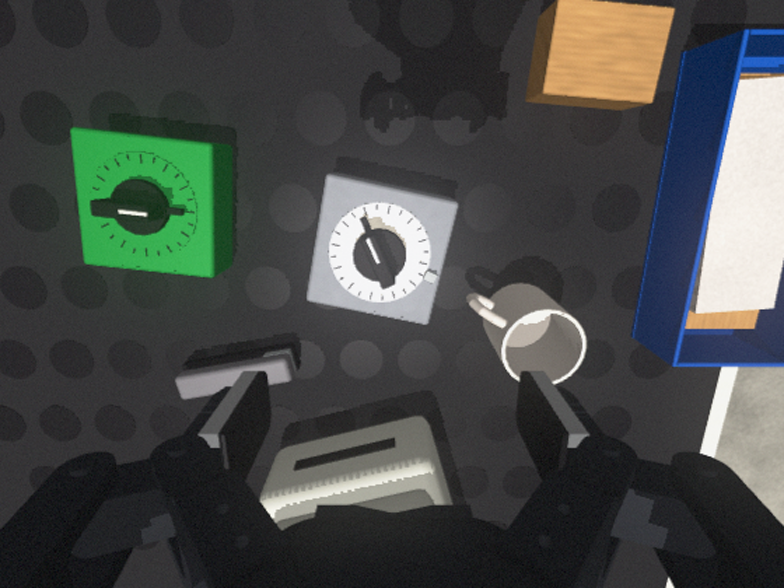

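The wrist view shows the grey dial at (380,252), with its pointer tip at (364,216), the white line on the bar and the clip at (431,276). The mug is to the right at (540,330), and the stapler is at (235,370).

```bash
cat >> h.py <<'E'
def plane(u,v,z,f,s):
    F=210/np.tan(np.radians(f["vertical_fov"])/2); h=f["hand_eye"]
    r=rot(s); u=np.asarray(u,float);v=np.asarray(v,float)
    D=np.stack([(u-f["cx"])/F,(v-f["cy"])/F,np.ones_like(u)],-1)@h[:3,:3].T@r.T
    C=r@h[:3,3]+np.array(s["position"])
    return C+D*((z-C[2])/D[...,2])[...,None]
def dial(c0=(.537,-.303),tag=None):
    s=telemetry.observe(); f=grab_frame("wrist"); p=f["pixels"].astype(int)
    v,u=np.mgrid[:420,:560]; g=p.sum(-1)/3; 
    P=plane(u,v,.0555,f,s)
    rr=np.hypot(P[...,0]-c0[0],P[...,1]-c0[1])
    warm=(g>190)&(rr<.07)
    n,l,st,_=cv2.connectedComponentsWithStats(warm.astype(np.uint8))
    k=1+np.argmax(st[1:,4]); hull=cv2.convexHull(np.argwhere(l==k)[:,::-1].astype(np.int32))[:,0]
    hp=plane(hull[:,0],hull[:,1],.0555,f,s)[:,:2]
    c,r=cv2.minEnclosingCircle(hp.astype(np.float32))
    print("pos",s["position"].round(4),"rpy",s["tool_rot"].round(4)); print("scale c",c,"r",r)
    if tag: 
        u0,v0=hull.mean(0).astype(int); q=f["pixels"][max(v0-60,0):v0+60,max(u0-70,0):u0+70]; save(tag,q,5); print("crop org",max(u0-70,0),max(v0-60,0))
    return f,s,c
E
python3 - <<'E'
from h import *
f,s,c=dial(tag="w2.png")
E
```

```text
pos [ 0.5425 -0.3031  0.3114] rpy [3.1408 0.0037 1.5626]
scale c (0.5338815450668335, -0.3138789236545563) r 0.060362447053194046
crop org 203 121
```

View pics/w2.png

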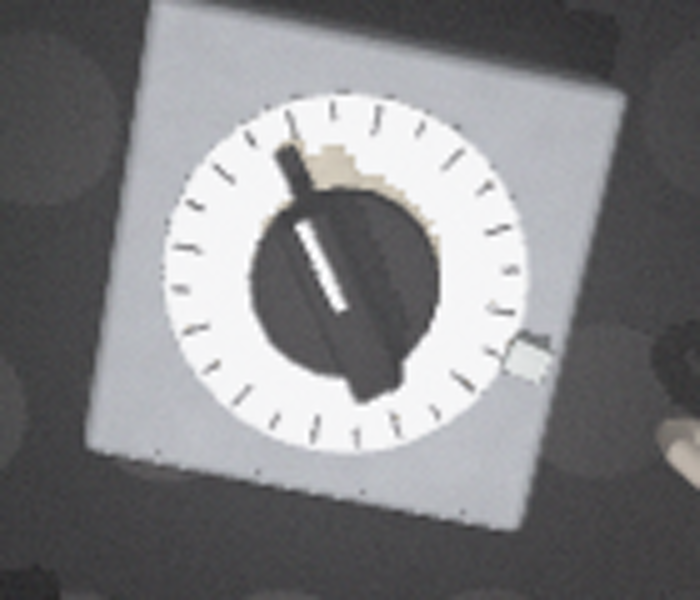

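The crop shows the scale centred at (346,273), the pointer tip at (284,150), the bar's far end at (380,395) and the clip's top at (528,361).

```bash
cat >> h.py <<'E'
def angles(org,sc,ctr,tip,clip,f,s,zclip=.061):
    q=lambda a,z:plane(org[0]+(a[0]+.5)/sc-.5,org[1]+(a[1]+.5)/sc-.5,z,f,s)[:2]
    C=q(ctr,.0555);T=q(tip,.062);K=q(clip,zclip)
    a=[np.degrees(np.arctan2(*(x-C)[::-1])) for x in (T,K)]
    print("C",C.round(4),"tip r",np.hypot(*(T-C)).round(4),"clip r",np.hypot(*(K-C)).round(4),"ang",np.round(a,1),"turn",(a[1]-a[0]+180)%360-180)
E
python3 - <<'E'
from h import *
s=telemetry.observe();f=grab_frame("wrist")
angles((203,121),5,(346.5,272.5),(284,150),(528,361),f,s)
q=lambda a,z:plane(203+a[0]/5,121+a[1]/5,z,f,s)[:2]
a,b=q((301,222),.095),q((340,308),.095);print("line",a,b,np.degrees(np.arctan2(*(a-b)[::-1])))
E
```

```text
C [ 0.5316 -0.3021] tip r 0.0374 clip r 0.0551 ang [114.9 -25.6] turn -140.55086625216842
line [ 0.52227626 -0.28241147] [ 0.5315143  -0.30395205] 113.21289749504191
```

```bash
python3 -m crank '0.05 0.001 -0.011 0 0 0 0;0.05 0 0 0.028 0 0 -6.1;0.05 0 0 0.028 0 0 -6.1;0.05 0 0 0.028 0 0 -6.1;0.05 0 0 0.028 0 0 -6.2;0.05 0 0 0.028 0 0 0;0.05 0 0 0 0 0 0;0.05 0 0 0 0 0 0'
python3 - <<'E'
from h import *
f,s,c=dial(tag="w3.png"); print(s["qpos"].round(2),s["grip_width"])
E
```

```text
clock: 1.63
position: [0.5338, -0.2937, 0.1691]
tool_rot: [-3.14, -0.002, 1.999]
force: [0.4, -0.6, 1.5]
grip_width: 0.0497
finger_force: 0.0
pos [ 0.5338 -0.2937  0.1691] rpy [-3.1401e+00 -2.3000e-03  1.9988e+00]
scale c (0.5369786620140076, -0.3030620515346527) r 0.07003968954086304
crop org 194 151
[ 0.45  0.55 -0.06  1.68  0.04  0.92  0.8 ] 0.04973830381187597
```

View pics/w3.png

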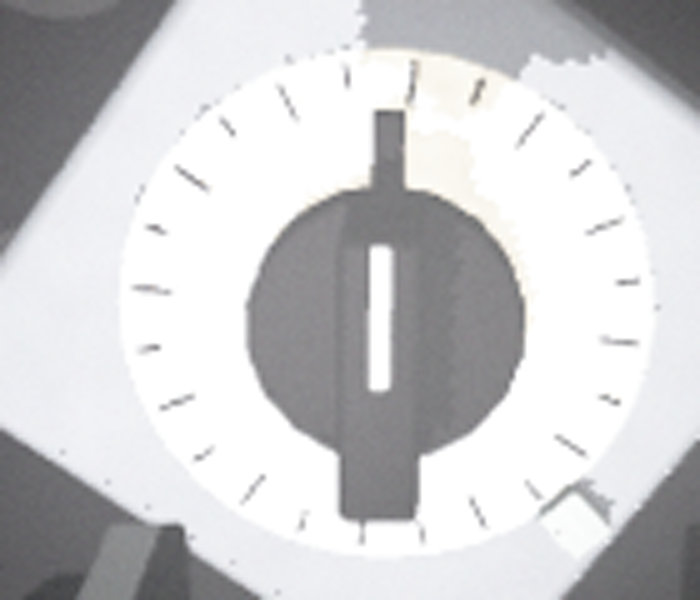

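Close up, the scale centre is at (387,302), the pointer tip at (390,110), and the clip's top at (577,523). The bar runs vertically in the tool frame.

Run:
```python
from h import *
s=telemetry.observe();f=grab_frame("wrist")
print(s["position"],s["tool_rot"])
angles((194,151),5,(387.5,302),(390,110),(577,523),f,s)
q=lambda a,z:plane(194+a[0]/5,151+a[1]/5,z,f,s)[:2]
a,b=q((380,246),.095),q((379,390),.095);print("line",a,b,np.degrees(np.arctan2(*(a-b)[::-1])))
s=telemetry.observe();r=rot(s); print("C in tool", r.T@(np.r_[q((387.5,302),.0555),.091]-s["position"]))
print("bar mid line offset", r.T@(np.r_[(a+b)/2,.091]-s["position"]))
```

```text
[ 0.53457319 -0.29434168  0.17062195] [ 3.14144714e+00 -1.67227064e-04  1.99853519e+00]
C [ 0.5304 -0.3069] tip r 0.0376 clip r 0.0563 ang [113.  -25.3] turn -138.292809741506
line [ 0.52197596 -0.28715894] [ 0.53173798 -0.30960776] 113.50214687958827
C in tool [-0.01043453 -0.00863077  0.08037289]
bar mid line offset [ 0.00011804 -0.00891609  0.08036082]
```

```bash
python3 -m crank '0.05 -0.009 -0.009 0 0 0 1;0.05 0 0 0 0 0 0;0.05 0 0 0.02 0 0 0;0.05 0 0 0.02 0 0 0;0.05 0 0 0.02 0 0 0;0.05 0 0 0.02 0 0 0;0.05 0 0 0 0 0 0;0.05 0 0 0 0 0 0' 25 && python3 -m crank '0.01 0 0 0 0 0 0;0.01 0 0 0 0 0 0;0.01 0 0 0 0 0 0;0.01 0 0 0 0 0 0;0.01 0 0 0 0 0 0;0.01 0 0 0 0 0 0;0.01 0 0 0 0 0 0;0.01 0 0 0 0 0 0' 25
```

```text
clock: 2.4
position: [0.5294, -0.3072, 0.0902]
tool_rot: [-3.141, -0.0, 1.98]
force: [-0.1, -0.3, -0.3]
grip_width: 0.05
finger_force: 0.0
clock: 3.07
position: [0.5295, -0.3069, 0.0898]
tool_rot: [-3.142, 0.0, 1.981]
force: [0.0, -0.1, 0.3]
grip_width: 0.0098
finger_force: 0.0
```

Run:
```python
from h import *
p,X=cloud("wrist"); q,_=cloud("side")
a=cv2.resize(p,(560,420)); b=cv2.resize(q[250:350,300:400],(420,420),interpolation=cv2.INTER_CUBIC)
save("g1.png",cv2.resize(np.hstack([a,b]),(800,343)))
```

```text
(no output)
```

View pics/g1.png

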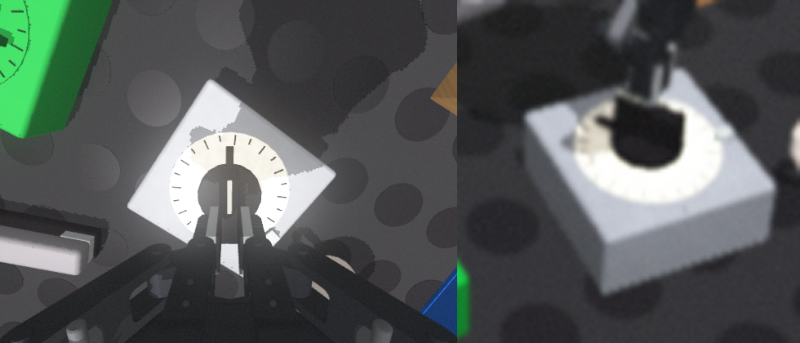

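The wrist view shows the bar's white line at (229,195) and the fingers closed over the bar's rear part. In the side view the fingertips appear at or above the bar's top at (655,95). I'll check this with depth.

Run:
```python
from h import *
s=telemetry.observe(); C=np.array([.530,-.306]); print(s["grip_width"],s["finger_force"],s["position"])
for n in("wrist","side","scene"):
    p,X=cloud(n); g=p.astype(int).mean(-1)
    d=np.hypot(X[...,0]-C[0],X[...,1]-C[1])
    m=(d<.04)&(X[...,2]>.062)&(X[...,2]<.2)
    r=rot(s); Y=(X[m]-s["position"])@r
    print(n,m.sum())
    for z0 in np.arange(.06,.14,.008):
        k=(X[m][:,2]>=z0)&(X[m][:,2]<z0+.008)
        if k.sum()>3: print(" z%.3f n%d toolx %s tooly %s"%(z0,k.sum(),np.percentile(Y[k,0],[5,50,95]).round(3),np.percentile(Y[k,1],[5,50,95]).round(3)))
```

```text
0.010212478495856039 0.0 [ 0.52950171 -0.30695207  0.0897574 ]
wrist 33764
 z0.060 n2565 toolx [-0.011  0.006  0.03 ] tooly [-0.022 -0.     0.022]
 z0.068 n82 toolx [0.023 0.023 0.024] tooly [-0.006 -0.     0.006]
 z0.076 n100 toolx [0.022 0.023 0.024] tooly [-0.006  0.     0.006]
 z0.084 n145 toolx [0.009 0.023 0.024] tooly [-0.007  0.001  0.007]
 z0.092 n1756 toolx [-0.023  0.003  0.022] tooly [-0.006 -0.     0.005]
 z0.100 n12 toolx [-0.009 -0.007 -0.006] tooly [-0.005 -0.     0.005]
 z0.108 n228 toolx [0.007 0.011 0.012] tooly [-0.016 -0.005  0.016]
 z0.116 n528 toolx [-0.005  0.008  0.012] tooly [-0.017  0.005  0.017]
 z0.124 n562 toolx [0.007 0.008 0.012] tooly [-0.017  0.005  0.017]
 z0.132 n574 toolx [-0.005  0.011  0.012] tooly [-0.017 -0.     0.017]
 z0.140 n887 toolx [-0.008  0.008  0.013] tooly [-0.013 -0.005  0.014]
side 714
 z0.060 n129 toolx [-0.026 -0.004  0.021] tooly [-0.025 -0.015 -0.002]
 z0.068 n55 toolx [-0.027 -0.005  0.019] tooly [-0.01  -0.008 -0.004]
 z0.076 n54 toolx [-0.027 -0.005  0.019] tooly [-0.01  -0.008 -0.003]
 z0.084 n75 toolx [-0.027 -0.007  0.019
[... 517 characters left out ...]
scene 516
 z0.060 n68 toolx [-0.023  0.002  0.036] tooly [-0.     0.013  0.027]
 z0.068 n67 toolx [-0.022 -0.     0.022] tooly [0.003 0.009 0.024]
 z0.076 n42 toolx [-0.023  0.002  0.022] tooly [0.001 0.007 0.013]
 z0.084 n44 toolx [-0.023 -0.003  0.024] tooly [0.003 0.006 0.011]
 z0.092 n66 toolx [-0.022 -0.     0.022] tooly [-0.003  0.004  0.012]
 z0.108 n12 toolx [-0.008 -0.001  0.014] tooly [-0.01   0.012  0.016]
 z0.116 n23 toolx [-0.007 -0.003  0.008] tooly [-0.006  0.015  0.02 ]
 z0.124 n25 toolx [-0.008 -0.001  0.013] tooly [-0.009  0.017  0.022]
 z0.132 n26 toolx [-0.008 -0.002  0.012] tooly [-0.007  0.015  0.022]
 z0.140 n10 toolx [-0.008 -0.004  0.007] tooly [-0.008  0.015  0.022]
```

The depth from all three cameras agrees: the closed fingertips are at z≈0.107, about 36 mm higher than the reported TCP implies, so the grip closed above the bar. I'll reopen and go 31 mm lower.

```bash
python3 -m crank '0.05 0 0 0 0 0 0;0.05 0 0 0 0 0 0;0.05 0 0 0 0 0 0;0.05 0 0 0 0 0 0;0.05 0 0 0.01 0 0 0;0.05 0 0 0.01 0 0 0;0.05 0 0 0.011 0 0 0;0.05 0 0 0 0 0 0' 25 && python3 -m crank '0.008 0 0 0 0 0 0;0.008 0 0 0 0 0 0;0.008 0 0 0 0 0 0;0.008 0 0 0 0 0 0;0.008 0 0 0 0 0 0;0.008 0 0 0 0 0 0;0.008 0 0 0 0 0 0;0.008 0 0 0 0 0 0' 30
```

```text
clock: 3.98
position: [0.5282, -0.3062, 0.0559]
tool_rot: [-3.139, -0.003, 1.981]
force: [-0.7, 0.9, 0.3]
grip_width: 0.0498
finger_force: 0.0
clock: 4.65
position: [0.5296, -0.3071, 0.0592]
tool_rot: [3.141, 0.0, 1.981]
force: [-1.4, 0.0, 5.5]
grip_width: 0.0134
finger_force: 32.7
```

```bash
python3 -m crank '0.008 0 0 0 0 0 6;0.008 0 0 0 0 0 6;0.008 0 0 0 0 0 6;0.008 0 0 0 0 0 6;0.008 0 0 0 0 0 6;0.008 0 0 0 0 0 6;0.008 0 0 0 0 0 6;0.008 0 0 0 0 0 6' && python3 -m crank '0.008 0 0 0 0 0 0;0.008 0 0 0 0 0 6;0.008 0 0 0 0 0 6;0.008 0 0 0 0 0 6;0.008 0 0 0 0 0 6;0.008 0 0 0 0 0 6;0.008 0 0 0 0 0 6;0.008 0 0 0 0 0 0'
```

```text
clock: 5.32
position: [0.531, -0.3071, 0.0592]
tool_rot: [3.139, -0.0, 1.139]
force: [6.6, -1.4, -2.1]
grip_width: 0.0134
finger_force: 31.6
clock: 5.98
position: [0.5317, -0.3078, 0.0592]
tool_rot: [3.137, -0.002, 0.508]
force: [10.5, -5.5, -4.4]
grip_width: 0.0132
finger_force: 31.5
```

```bash
python3 -m crank '0.008 0 0 0 0 0 7;0.008 0 0 0 0 0 7;0.008 0 0 0 0 0 7;0.008 0 0 0 0 0 7;0.008 0 0 0 0 0 7;0.008 0 0 0 0 0 7;0.008 0 0 0 0 0 7;0.008 0 0 0 0 0 0' && python3 -m crank '0.008 0 0 0 0 0 5;0.008 0 0 0 0 0 0;0.008 0 0 0 0 0 0;0.008 0 0 0 0 0 0;0.008 0 0 0 0 0 0;0.008 0 0 0 0 0 0;0.008 0 0 0 0 0 0;0.008 0 0 0 0 0 0'
python3 - <<'E'
from h import *
s=telemetry.observe();f=grab_frame("wrist");print(s["position"],s["tool_rot"])
np.savez("t1.npz",**f,pos=s["position"],rpy=s["tool_rot"])
save("t1.png",f["pixels"][130:280,180:380],4)
E
```

```text
clock: 6.65
position: [0.5317, -0.3091, 0.0593]
tool_rot: [3.138, -0.006, -0.349]
force: [12.6, -12.8, -7.9]
grip_width: 0.0133
finger_force: 31.0
clock: 7.32
position: [0.5317, -0.3093, 0.0593]
tool_rot: [3.139, -0.006, -0.428]
force: [13.6, -13.7, -10.7]
grip_width: 0.013
finger_force: 30.5
[ 0.53167435 -0.30926237  0.0593257 ] [ 3.13898938 -0.005953   -0.42783314]
```

View pics/t1.png

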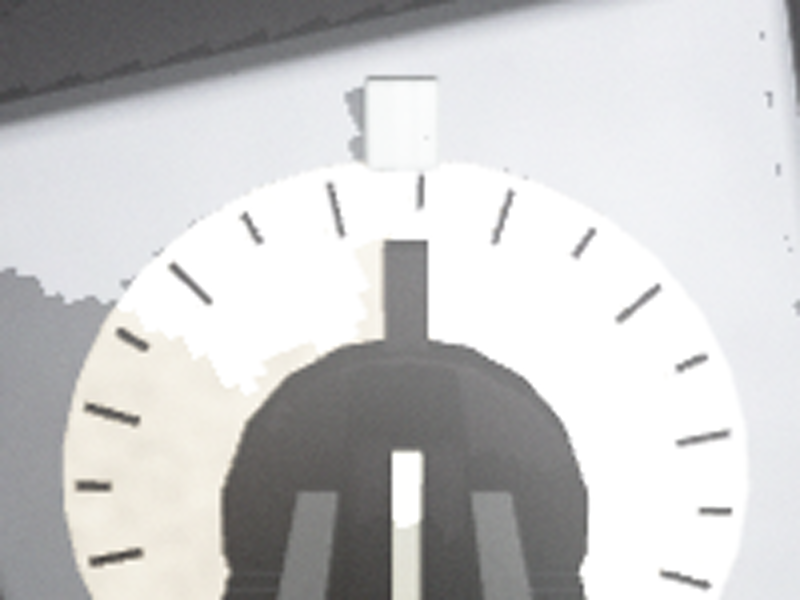

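The pointer nose is at (407,240) and the clip spans u 367 to 438 with its bottom edge at v≈168, so the pointer has overshot the clip slightly to the right. I'll quantify that.

Run:
```python
from h import *
z=np.load("t1.npz");f={k:z[k] for k in z.files};s=dict(position=f["pos"],tool_rot=f["rpy"])
q=lambda a,zz:plane(180+(a[0]+.5)/4-.5,130+(a[1]+.5)/4-.5,zz,f,s)
L,R=q((64,470),.0555),q((748,470),.0555)   # scale widest
# circle fit on scale edge points
E=np.array([q(a,.0555)[:2] for a in [(64,470),(748,470),(125,285),(690,290),(250,192),(600,205),(330,167),(500,172)]])
from scipy.optimize import least_squares
c=least_squares(lambda p:np.hypot(*(E-p[:2]).T)-p[2],[.531,-.307,.05]).x;print("scale",c.round(4))
for C in (c[:2],f["pos"][:2]):
  for n,a,zz in (("tip",(407,242),.062),("noseroot",(406.5,330),.062),("clipbot",(402,168),.060),("clipc",(402.5,120),.061)):
    d=q(a,zz)[:2]-C;print(n,np.hypot(*d).round(4),np.degrees(np.arctan2(d[1],d[0])).round(2))
a,b=q((407,455),.095)[:2],q((406,520),.095)[:2];d=a-b;print("line dir",np.degrees(np.arctan2(d[1],d[0])),"tool yaw",np.degrees(f["rpy"][2]))
```

```text
scale [ 0.5304 -0.3087  0.0499]
tip 0.0396 -24.51
noseroot 0.0275 -24.38
clipbot 0.0491 -23.76
clipc 0.0554 -23.92
tip 0.0383 -24.51
noseroot 0.0262 -24.37
clipbot 0.0477 -23.74
clipc 0.0541 -23.9
line dir -25.3134896264364 tool yaw -24.513033525143733
```

```bash
python3 -m crank '0.008 0.0025 0.001 0 0 0 -0.7;0.008 0 0 0 0 0 0;0.008 0 0 0 0 0 0;0.008 0 0 0 0 0 0;0.008 0 0 0 0 0 0;0.008 0 0 0 0 0 0;0.008 0 0 0 0 0 0;0.008 0 0 0 0 0 0'
cat >> h.py <<'E'
def noseclip(c=(.5304,-.3087)):
    """auto: pointer nose and clip angle from the wrist picture, via world-plane resampling"""
    s=telemetry.observe();f=grab_frame("wrist"); h=f["hand_eye"];F=210/np.tan(np.radians(f["vertical_fov"])/2);r=rot(s)
    out={}
    for nm,R,z in (("nose",np.linspace(.032,.038,7),.062),("clip",np.linspace(.053,.058,5),.061)):
        t=np.radians(np.arange(-40,-8,.1)); 
        G=np.zeros(len(t))
        for ra in R:
            W=np.c_[c[0]+ra*np.cos(t),c[1]+ra*np.sin(t),np.full(len(t),z)]
            T=((W-s["position"])@r-h[:3,3])@h[:3,:3]
            u=T[:,0]/T[:,2]*F+f["cx"];v=T[:,1]/T[:,2]*F+f["cy"]
            G+=cv2.remap(f["pixels"].mean(-1).astype(np.float32),u.astype(np.float32)[None],v.astype(np.float32)[None],cv2.INTER_LINEAR)[0]/len(R)
        out[nm]=(np.degrees(t),G)
    t,G=out["nose"];d=G<(G.min()+np.median(G))/2;n=t[d];print("nose",n.min().round(2),n.max().round(2),n.mean().round(2))
    t,G=out["clip"];print("clip profile",[(round(a),int(g)) for a,g in zip(t[::10],G[::10])])
    g=np.gradient(cv2.GaussianBlur(G[None],(0,0),4)[0]);print("clip edges",t[np.argsort(-abs(g))[:12]].round(1))
    return s
E
python3 -c "
from h import *
s=noseclip();print(s['position'],np.degrees(s['tool_rot']))"
```

```text
clock: 8.03
position: [0.5318, -0.3094, 0.0592]
tool_rot: [3.141, -0.001, -0.415]
force: [2.5, -4.4, 5.9]
grip_width: 0.0133
finger_force: 32.7
nose -28.1 -18.6 -23.35
clip profile [(-40, 239), (-39, 239), (-38, 239), (-37, 238), (-36, 238), (-35, 237), (-34, 237), (-33, 237), (-32, 237), (-31, 237), (-30, 236), (-29, 228), (-28, 248), (-27, 250), (-26, 250), (-25, 249), (-24, 250), (-23, 249), (-22, 248), (-21, 248), (-20, 245), (-19, 204), (-18, 182), (-17, 216), (-16, 234), (-15, 236), (-14, 236), (-13, 236), (-12, 236), (-11, 235), (-10, 235), (-9, 234)]
clip edges [-19.1 -19.2 -19.  -19.3 -18.9 -19.4 -18.8 -19.5 -19.6 -18.7 -17.3 -17.4]
[ 0.53182722 -0.30938796  0.05916441] [ 1.79975581e+02 -7.74437486e-02 -2.38007649e+01]
```

```bash
python3 -m crank '0.05 0 0 0 0 0 0;0.05 0 0 0 0 0 0;0.05 0 0 0 0 0 0;0.05 0 0 0 0 0 0;0.05 0 0 0 0 0 0;0.05 0 0 -0.02 0 0 0;0.05 0 0 -0.03 0 0 0;0.05 0 0 0 0 0 0' && python3 -m crank '0.05 0 0 -0.03 0 0 0;0.05 0 0 -0.03 0 0 0;0.05 0 0 -0.03 0 0 0;0.05 0 0 0 0 0 0;0.05 0 0 0 0 0 0;0.05 0 0 0 0 0 0;0.05 0 0 0 0 0 0;0.05 0 0 0 0 0 0'
python3 - <<'E'
from h import *
s=noseclip();print(s['position'],np.degrees(s['tool_rot']),s['qpos'].round(2))
f=grab_frame("wrist");v,u=np.mgrid[:420,:560];P=plane(u,v,.0555,f,s)
i=np.unravel_index(np.argmin(np.hypot(P[...,0]-.5304,P[...,1]+.3087)),u.shape);print(i)
np.savez("t2.npz",**f,pos=s["position"],rpy=s["tool_rot"],i=i)
save("t2.png",f["pixels"][i[0]-75:i[0]+75,i[1]-100:i[1]+100],4)
E
```

```text
clock: 8.75
position: [0.5328, -0.3103, 0.113]
tool_rot: [3.141, -0.005, -0.416]
force: [1.1, 0.3, 0.3]
grip_width: 0.0499
finger_force: 0.0
clock: 9.42
position: [0.531, -0.3087, 0.1978]
tool_rot: [3.141, 0.002, -0.415]
force: [-0.0, -0.6, -1.0]
grip_width: 0.0501
finger_force: 0.0
nose -27.6 -18.7 -23.15
clip profile [(-40, 240), (-39, 239), (-38, 239), (-37, 238), (-36, 238), (-35, 238), (-34, 237), (-33, 237), (-32, 237), (-31, 238), (-30, 238), (-29, 242), (-28, 248), (-27, 251), (-26, 251), (-25, 251), (-24, 251), (-23, 251), (-22, 250), (-21, 249), (-20, 245), (-19, 197), (-18, 187), (-17, 213), (-16, 236), (-15, 238), (-14, 238), (-13, 238), (-12, 237), (-11, 237), (-10, 237), (-9, 237)]
clip edges [-19.2 -19.3 -19.1 -19.4 -19.  -19.5 -19.6 -18.9 -19.7 -18.8 -19.8 -17.1]
[ 0.53097601 -0.30866296  0.19781659] [ 1.79992937e+02  8.98902962e-02 -2.38045815e+01] [-0.03  0.63  0.71  1.67 -0.47  1.02 -1.14]
(np.int64(194), np.int64(281))
```

View pics/t2.png

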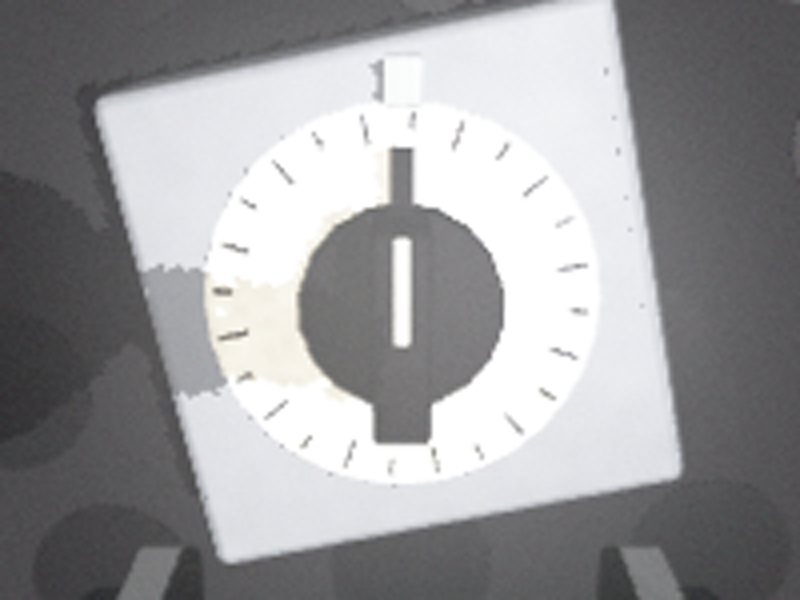

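The pointer nose spans u 390–413 and the clip u 384–423, with the scale centre at 402.5. They agree to within about 0.5 mm, so the dial is set. Now for the carousel.

```bash
python3 -m crank '0.085 -0.0205 -0.0307 -0.01 0 0 0;0.085 -0.0205 -0.0307 -0.01 0 0 0;0.085 -0.0205 -0.0307 -0.01 0 0 0;0.085 -0.0205 -0.0307 -0.01 0 0 0;0.085 -0.0205 -0.0307 -0.01 0 0 0;0.085 -0.0205 -0.0307 -0.01 0 0 0;0.085 -0.0205 -0.0307 -0.01 0 0 0;0.085 -0.0205 -0.0307 -0.01 0 0 0' && python3 -m crank '0.085 -0.0205 -0.0307 0 0 0 0;0.085 -0.0205 -0.0307 0 0 0 0;0.085 -0.0205 -0.0307 0 0 0 0;0.085 0 0 0 0 0 -7;0.085 0 0 0 0 0 -7;0.085 0 0 0 0 0 -7;0.085 0 0 0 0 0 -7;0.085 0 0 0 0 0 -7' && python3 -m crank '0.085 0 0 0 0 0 -7;0.085 0 0 0 0 0 -7;0.085 0 0 0 0 0 -7;0.085 0 0 0 0 0 -7;0.085 0 0 0 0 0 -7;0.085 0 0 0 0 0 -7;0.085 0 0 0 0 0 -7;0.085 0 0 0 0 0 -7'
```

```text
clock: 10.18
position: [0.4797, -0.0164, 0.279]
tool_rot: [3.141, 0.0, -0.416]
force: [1.3, 0.4, 0.2]
grip_width: 0.0849
finger_force: 0.0
clock: 10.85
position: [0.4612, 0.0911, 0.2786]
tool_rot: [3.141, 0.0, 0.202]
force: [-0.1, -0.7, -0.9]
grip_width: 0.0852
finger_force: 0.0
clock: 11.52
position: [0.4613, 0.091, 0.2785]
tool_rot: [-3.141, 0.0, 1.179]
force: [0.1, -0.1, -0.3]
grip_width: 0.0852
finger_force: 0.0
```

```bash
cat > car.py <<'E'
from h import *
from scipy.optimize import least_squares
def fit(Y,c0,r,fs=.0015):
    return least_squares(lambda p:np.hypot(Y[:,0]-p[0],Y[:,1]-p[1])-r,c0,loss="soft_l1",f_scale=fs).x.round(4)
def run():
  s=telemetry.observe();print(s["position"],s["tool_rot"],s["qpos"].round(2))
  for n in("wrist","scene","side"):
    p,X=cloud(n); np.savez("c_%s.npz"%n,p=p,X=X)
    Y=X.reshape(-1,3);Y=Y[~np.isnan(Y[:,0])]
    d=np.hypot(Y[:,0]-.525,Y[:,1]-.19)
    # disc rim: side-wall/edge points r~.125
    D=Y[(abs(Y[:,2]-.036)<.004)&(d<.14)]
    ang=np.degrees(np.arctan2(D[:,1]-.19,D[:,0]-.525))//10; E=[]
    for a in np.unique(ang):
        k=D[ang==a]; rr=np.hypot(k[:,0]-.525,k[:,1]-.19)
        if len(k)>8 and rr.max()>.112: E.append(k[np.argsort(rr)[-3]])
    E=np.array(E); print(n,"disc",len(D),len(E), fit(E,[.525,.19],.125) if len(E)>5 else "")
    h=Y[(np.abs(d-.085)<.03)&(Y[:,2]>.146)&(Y[:,2]<.212)]
    t=h[h[:,2]>.2]
    print("  handle n",len(h),"mean",h.mean(0).round(4) if len(h) else "","fit",fit(h[h[:,2]<.198],[.444,.22],.012) if (h[:,2]<.198).sum()>10 else "","top",len(t),cv2.minEnclosingCircle(t[:,:2].astype(np.float32)) if len(t)>5 else "")
    S=Y[(abs(Y[:,2]-.134)<.007)&(d>.14)&(d<.26)&(Y[:,1]>.25)&(Y[:,0]>.5)]
    if len(S)>50: print("  scanner",len(S),cv2.minAreaRect(S[:,:2].astype(np.float32)))
if __name__=="__main__": run()
E
python3 car.py
```

```text
[0.46125116 0.09098903 0.27854744] [-3.14129409e+00  3.89665386e-04  1.17869736e+00] [-0.76  0.22  0.52  1.93 -0.13  1.03 -0.57]
wrist disc 20535 27 [0.5228 0.1852]
  handle n 1443 mean [0.4475 0.2174 0.1945] fit [0.4449 0.2204] top 971 ((0.4454101026058197, 0.22002802789211273), 0.011962754651904106)
scene disc 1575 31 [0.5238 0.1869]
  handle n 162 mean [0.4522 0.2211 0.181 ] fit [0.4447 0.2235] top 37 ((0.4471089243888855, 0.2227211892604828), 0.012669580988585949)
  scanner 588 ((0.5914274454116821, 0.3672711253166199), (0.07426334172487259, 0.11519496887922287), 68.78534698486328)
side disc 976 26 [0.5226 0.1825]
  handle n 153 mean [0.4412 0.2117 0.1782] fit [0.4445 0.2192] top 19 ((0.44205886125564575, 0.21765254437923431), 0.012653929181396961)
  scanner 355 ((0.6593630909919739, 0.331043004989624), (0.07818088680505753, 0.25728923082351685), 68.87316131591797)
```

```bash
python3 -m crank '0.085 0.0283 -0.0161 0 0 0 0;0.085 0.0283 -0.0161 0 0 0 0;0.085 0.0283 -0.0161 0 0 0 0;0.085 0.0283 -0.0161 0 0 0 0;0.085 0 0 0 0 0 0;0.085 0 0 0.03 0 0 0;0.085 0 0 0.03 0 0 0;0.085 0 0 0 0 0 0' && python3 -m crank '0.085 0 0 0.03 0 0 0;0.085 0 0 0.03 0 0 0;0.085 0 0 0.016 0 0 0;0.085 0 0 0 0 0 0;0.085 0 0 0 0 0 0;0.085 0 0 0 0 0 0;0.085 0 0 0 0 0 0;0.085 0 0 0 0 0 0' && python3 -m crank '0.018 0 0 0 0 0 0;0.018 0 0 0 0 0 0;0.018 0 0 0 0 0 0;0.018 0 0 0 0 0 0;0.018 0 0 0 0 0 0;0.018 0 0 0 0 0 0;0.018 0 0 0 0 0 0;0.018 0 0 0 0 0 0' 40
```

```text
clock: 12.33
position: [0.4437, 0.2195, 0.2148]
tool_rot: [-3.139, 0.006, 1.169]
force: [-1.0, 0.2, -1.2]
grip_width: 0.0852
finger_force: 0.0
clock: 13.0
position: [0.4464, 0.2208, 0.1441]
tool_rot: [3.141, -0.002, 1.172]
force: [-0.4, -0.6, -0.2]
grip_width: 0.085
finger_force: 0.0
clock: 13.67
position: [0.4458, 0.2206, 0.1429]
tool_rot: [-3.141, -0.0, 1.173]
force: [-2.1, 0.7, 5.3]
grip_width: 0.0234
finger_force: 38.9
```

Run:
```python
from h import *
c=np.array([.523,.186]);s=telemetry.observe();r=rot(s);p=s["position"]
a0=np.arctan2(p[1]-c[1],p[0]-c[0]);R=np.hypot(*(p[:2]-c));print(np.degrees(a0),R)
a=a0+np.radians(np.arange(0,86,5));P=np.c_[c+.0852*np.c_[np.cos(a),np.sin(a)],np.zeros(len(a))]
print((np.diff(P,axis=0)@r*1000).round(1)[:,:2].tolist())
```

```text
155.87984798079682 0.08463795877152949
[[-7.4, 0.2], [-7.4, 0.8], [-7.3, 1.4], [-7.1, 2.1], [-6.9, 2.7], [-6.7, 3.3], [-6.4, 3.8], [-6.0, 4.4], [-5.6, 4.9], [-5.1, 5.4], [-4.7, 5.8], [-4.1, 6.2], [-3.6, 6.5], [-3.0, 6.8], [-2.4, 7.0], [-1.8, 7.2], [-1.1, 7.3]]
```

```bash
python3 -m crank '0.018 -0.0074 0.0002 0 0 0 0;0.018 -0.0074 0.0008 0 0 0 0;0.018 -0.0073 0.0014 0 0 0 0;0.018 -0.0071 0.0021 0 0 0 0;0.018 -0.0069 0.0027 0 0 0 0;0.018 -0.0067 0.0033 0 0 0 0;0.018 -0.0064 0.0038 0 0 0 0;0.018 0 0 0 0 0 0' && python3 -m crank '0.018 -0.006 0.0044 0 0 0 0;0.018 -0.0056 0.0049 0 0 0 0;0.018 -0.0051 0.0054 0 0 0 0;0.018 -0.0047 0.0058 0 0 0 0;0.018 -0.0041 0.0062 0 0 0 0;0.018 -0.0036 0.0065 0 0 0 0;0.018 0 0 0 0 0 0;0.018 0 0 0 0 0 0'
```

```text
clock: 14.33
position: [0.4397, 0.1679, 0.1429]
tool_rot: [-3.141, 0.001, 1.171]
force: [-3.8, -1.5, 7.6]
grip_width: 0.023
finger_force: 39.6
clock: 15.0
position: [0.4592, 0.129, 0.1429]
tool_rot: [-3.141, 0.001, 1.172]
force: [-4.1, -3.8, 11.4]
grip_width: 0.0232
finger_force: 40.3
```

```bash
python3 car.py
```

```text
[0.45915007 0.1289584  0.14286808] [-3.14122343e+00  7.30997037e-04  1.17151630e+00] [-0.71  0.42  0.4   2.06 -0.25  0.7  -0.55]
wrist disc 39656 21 [0.5229 0.1854]
  handle n 10808 mean [0.4617 0.1359 0.1937] fit [0.4589 0.1294] top 5561 ((0.46032002568244934, 0.13244673609733582), 0.04605831205844879)
scene disc 1608 30 [0.5245 0.1868]
  handle n 142 mean [0.4723 0.1307 0.1794] fit [0.4689 0.1281] top 19 ((0.47005587816238403, 0.13925214111804962), 0.03891844302415848)
  scanner 598 ((0.5928330421447754, 0.3670029640197754), (0.07416150718927383, 0.10882942378520966), 68.8954849243164)
side disc 1118 24 [0.5211 0.1836]
  handle n 346 mean [0.4555 0.1198 0.1853] fit [0.4569 0.1264] top 98 ((0.4630143642425537, 0.12204332649707794), 0.0384962297976017)
  scanner 85 ((0.6972552537918091, 0.3175375163555145), (0.06892973929643631, 0.18574459850788116), 67.65550994873047)
```

```bash
python3 -m crank '0.018 -0.003 0.0068 0 0 0 0;0.018 -0.0024 0.007 0 0 0 0;0.018 -0.0018 0.0072 0 0 0 0;0.018 -0.0011 0.0073 0 0 0 0;0.018 -0.0005 0.0074 0 0 0 0;0.018 0 0.0046 0 0 0 0;0.018 0 0 0 0 0 0;0.018 0 0 0 0 0 0'
python3 - <<'E'
from h import *
s=telemetry.observe();c=np.array([.523,.186]);d=s["position"][:2]-c;print(s["force"],"handle ang",np.degrees(np.arctan2(d[1],d[0]))%360,np.hypot(*d))
f=grab_frame("wrist");p,X=cloud("wrist");np.savez("fin.npz",X=X,p=p,**{k:f[k] for k in f if k not in("pixels","depth")},pos=s["position"],rpy=s["tool_rot"])
save("fin.png",p,1.4)
E
```

```text
clock: 15.82
position: [0.4931, 0.1055, 0.1429]
tool_rot: [3.141, 0.0, 1.172]
force: [-2.3, -4.4, 7.9]
grip_width: 0.0231
finger_force: 40.3
[-2.2941059  -4.36576038  7.9485913 ] handle ang 249.63049648466142 0.08582677052223521
```

View pics/fin.png

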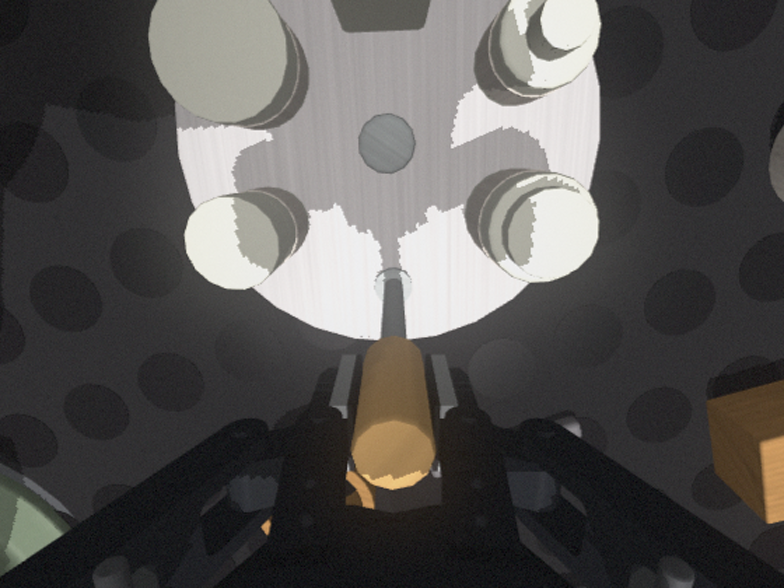

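The handle is gripped and the hub stub is at (387,143), with the post base at (393,283) almost straight below it. The bottle is at the top edge near (380,15), just out of view. I'll check the scanner's direction numerically.

```bash
cat > ang.py <<'E'
from h import *
s=telemetry.observe(); c=np.array([.523,.186])
f=grab_frame("wrist");p,X=cloud("wrist")
Y=X.reshape(-1,3);Y=Y[~np.isnan(Y[:,0])];d=np.hypot(*(Y[:,:2]-c).T)
hb=Y[(d<.03)&(Y[:,2]>.08)&(Y[:,2]<.09)];hub=np.array(cv2.minEnclosingCircle(hb[:,:2].astype(np.float32))[0]);print("hub",hub,hb.mean(0),len(hb))
dd=s["position"][:2]-hub;print("handle ang (TCP vs wrist hub)",np.degrees(np.arctan2(dd[1],dd[0]))%360,np.hypot(*dd))
t=np.radians(69.8);U=np.array([np.cos(t),np.sin(t)]);V=np.array([-U[1],U[0]])
def line(P,name):  # fit along=f(lateral)
    a=P[:,0];b=P[:,1]
    for _ in range(6):
        k=np.polyfit(b,a,1);r=a-np.polyval(k,b);m=abs(r)<max(2*np.std(r),.0012);a,b=a[m],b[m]
    print("  ",name,len(a),"normal dir",(69.8-np.degrees(np.arctan(k[0]))).round(2),"along",np.polyval(k,0).round(4),"lat range",np.percentile(b,[1,99]).round(4))
for n in("side","scene"):
    Xs=np.nanmean([cloud(n)[1] for _ in range(4)],0).reshape(-1,3);Xs=Xs[~np.isnan(Xs[:,0])]
    q=Xs[:,:2]-c;A=q@U;B=q@V;z=Xs[:,2];print(n)
    def sel(m,nm,sw=False):
        if m.sum()>25: line(np.c_[B,A][m] if sw else np.c_[A,B][m],nm)
        else: print("  ",nm,m.sum())
    sel((abs(A-.151)<.015)&(abs(B)<.05)&(z>.03)&(z<.125),"scanner front")
    sel((abs(A-.226)<.015)&(abs(B)<.05)&(z>.03)&(z<.125),"scanner back")
    for g in(1,-1): sel((abs(B-g*.0525)<.012)&(A>.158)&(A<.22)&(z>.03)&(z<.125),"scanner side%+d"%g,True)
    T=(abs(z-.134)<.006)&(A>.13)&(A<.25)&(abs(B)<.08)
    if T.sum()>30:
        R=cv2.minAreaRect(np.c_[Xs[T][:,:2]].astype(np.float32));w=np.array(R[0])-c;print("   top",T.sum(),R,"centre dir",np.degrees(np.arctan2(w[1],w[0])),np.hypot(*w))
    bz=(z>.045)&(z<.1)
    sel((abs(A-.105)<.008)&(abs(B)<.02)&bz,"bottle front");sel((abs(A-.059)<.008)&(abs(B)<.02)&bz,"bottle back")
    for g in(1,-1): sel((abs(B-g*.023)<.009)&(A>.063)&(A<.101)&bz,"bottle side%+d"%g,True)
    K=(z>.108)&(z<.125)&(abs(A-.082)<.02)&(abs(B)<.02); 
    if K.sum()>5: print("   cap",K.sum(),A[K].mean(),B[K].mean())
    K=(abs(z-.104)<.004)&(abs(A-.082)<.04)&(abs(B)<.04)
    if K.sum()>15: print("   btop",K.sum(),cv2.minAreaRect(np.c_[A,B][K].astype(np.float32)))
E
python3 ang.py
```

```text
hub [0.52231711 0.18490422] [0.52246304 0.18491228 0.08446064] 1363
handle ang (TCP vs wrist hub) 249.6323580626855 0.08460536727169593
side
   scanner front 192 normal dir 68.61 along 0.1489 lat range [-0.0409  0.0475]
   scanner back 0
   scanner side+1 34 normal dir 69.5 along 0.0512 lat range [0.1582 0.2137]
   scanner side-1 0
   top 62 ((0.5571640729904175, 0.37723779678344727), (0.06710711121559143, 0.03471383452415466), 65.2540054321289) centre dir 79.8711281260976 0.19426548535929292
   bottle front 0
   bottle back 58 normal dir 67.44 along 0.056 lat range [-0.0008  0.0198]
   bottle side+1 14
   bottle side-1 0
scene
   scanner front 110 normal dir 72.33 along 0.1543 lat range [-0.0497  0.0387]
   scanner back 25 normal dir 23.95 along 0.2768 lat range [-0.0499 -0.042 ]
   scanner side+1 0
   scanner side-1 451 normal dir 70.63 along -0.0486 lat range [0.1595 0.2192]
   top 589 ((0.5915244221687317, 0.36732956767082214), (0.07401881366968155, 0.10526259988546371), 69.2095947265625) centre dir 69.29842722354105 0.1938453211848195
   bottle front 18
   bottle back 8
   bottle side+1 0
   bottle side-1 190 normal dir 69.46 along -0.0229 lat range [0.0635 0.1006]
   cap 67 0.08310997685648464 -0.004826236496563206
   btop 121 ((0.08329470455646515, -0.0015912000089883804), (0.045637913048267365, 0.046767525374889374), 0.880108118057251)
```

The estimates scatter between about 69° and 71°. There is plenty of time, so I'll let go briefly, look straight down over the bottle and scanner, then regrip.

```bash
python3 -m crank '0.085 0 0 0 0 0 0;0.085 0 0 0 0 0 0;0.085 0 0 0 0 0 0;0.085 0 0 0 0 0 0;0.085 0 0 0 0 0 0;0.085 0 0 0 0 0 0;0.085 0 0 -0.02 0 0 0;0.085 0 0 -0.03 0 0 0' && python3 -m crank '0.085 0 0 -0.03 0 0 0;0.085 0 0 -0.03 0 0 0;0.085 0.025 0 -0.01 0 0 0;0.085 0.025 0 -0.01 0 0 0;0.085 0.025 0 -0.01 0 0 0;0.085 0.025 0 0 0 0 0;0.085 0 0 0 0 0 0;0.085 0 0 0 0 0 0' && python3 -m crank '0.085 0 0 0 0 0 0;0.085 0 0 0 0 0 0;0.085 0 0 0 0 0 0;0.085 0 0 0 0 0 0;0.085 0 0 0 0 0 0;0.085 0 0 0 0 0 0;0.085 0 0 0 0 0 0;0.085 0 0 0 0 0 0'
cat > top.py <<'E'
from h import *
s=telemetry.observe();print(s["position"],np.degrees(s["tool_rot"]))
fr=[cloud("wrist") for _ in range(3)];p=fr[0][0];X=np.nanmedian([x for _,x in fr],0);np.savez("top.npz",p=p,X=X)
c=np.array([.5223,.1849])
def big(m):
    n,l,st,_=cv2.connectedComponentsWithStats(cv2.morphologyEx(m.astype(np.uint8),cv2.MORPH_OPEN,np.ones((3,3),np.uint8)));return l==1+np.argmax(st[1:,4])
def rep(m,nm):
    P=X[m][:,:2];R=cv2.minAreaRect(P.astype(np.float32));w=np.array(R[0])-hub
    print(nm,m.sum(),"ctr",np.round(R[0],4),"size",np.round(R[1],4),"orient",round(R[2],2),"dir",np.degrees(np.arctan2(w[1],w[0])).round(2),"r",np.hypot(*w).round(4))
z=X[...,2];d=np.hypot(X[...,0]-c[0],X[...,1]-c[1])
m=(d<.03)&(z>.08)&(z<.09);hub=np.array(cv2.minEnclosingCircle(X[m][:,:2].astype(np.float32))[0]);print("hub",hub,X[m][:,:2].mean(0),m.sum())
dirv=np.degrees(np.arctan2(X[...,1]-hub[1],X[...,0]-hub[0]))
rep(big((abs(z-.134)<.005)&(d>.13)&(d<.26)&(abs(dirv-70)<30)),"scanner")
q=(d>.045)&(d<.12)&(abs(dirv-70)<25)
print("bottle zs",np.percentile(z[q],[50,70,80,90,97]).round(3))
rep(big(q&(abs(z-.104)<.004)),"bottle top")
m=q&(z>.108)&(z<.13)
if m.sum()>20: rep(big(m),"cap")
m=(abs(d-.085)<.02)&(z>.2)&(z<.212)
if m.sum()>20: 
    k=X[m][:,:2].mean(0)-hub;print("handle top",m.sum(),X[m][:,:2].mean(0),np.degrees(np.arctan2(k[1],k[0]))%360,cv2.minEnclosingCircle(X[m][:,:2].astype(np.float32)))
E
python3 top.py
```

```text
clock: 17.08
position: [0.4917, 0.1057, 0.1916]
tool_rot: [-3.139, 0.003, 1.173]
force: [-0.2, -0.5, 0.2]
grip_width: 0.0853
finger_force: 0.0
clock: 17.75
position: [0.5318, 0.1993, 0.2824]
tool_rot: [-3.141, 0.001, 1.175]
force: [0.6, -0.0, 0.1]
grip_width: 0.0851
finger_force: 0.0
clock: 18.42
position: [0.5318, 0.1982, 0.2828]
tool_rot: [-3.142, -0.0, 1.173]
force: [-0.3, -0.2, 0.1]
grip_width: 0.085
finger_force: 0.0
[0.53178401 0.19823746 0.28280867] [-1.79998594e+02 -1.84706680e-03  6.71939025e+01]
hub [0.52223974 0.18463482] [0.52261868 0.18557526] 401
scanner 4612 ctr [0.5821 0.3464] size [0.0328 0.1016] orient 67.3 dir 69.7 r 0.1725
bottle zs [0.101 0.103 0.103 0.12  0.121]
bottle top 1307 ctr [0.5514 0.2614] size [0.0447 0.0448] orient 68.98 dir 69.18 r 0.0821
cap 478 ctr [0.5512 0.2611] size [0.0235 0.0234] orient 67.22 dir 69.28 r 0.0817
handle top 463 [0.49277018 0.1070371 ] 249.2045471394859 ((0.492229700088501, 0.10574433207511902), 0.011829269118607044)
```

```bash
python3 -m crank '0.085 0.02 0 0 0 0 0;0.085 0.02 0 0 0 0 0;0.085 0.02 0 0 0 0 0;0.085 0.01 0 0 0 0 0;0.085 0 0 0 0 0 0;0.085 0 0 0 0 0 0;0.085 0 0 0 0 0 0;0.085 0 0 0 0 0 0'
cat >> top.py <<'E'
m=big((abs(z-.134)<.006)&(d>.13)&(d<.26)&(abs(dirv-70)<30))
# scanner edges by line fits on the mask's contour, in a 70deg frame
t=np.radians(70);U=np.array([np.cos(t),np.sin(t)]);V=np.array([-U[1],U[0]])
for nm,mm in (("scanner",m),("bottle",big(q&(z>.1)))):
    Q=X[mm][:,:2]-hub;A,B=Q@U,Q@V;am=(A.min()+A.max())/2
    def edge(x,y,f,lo,hi):
        xs=np.linspace(lo,hi,25);pts=[]
        for a,b in zip(xs[:-1],xs[1:]):
            k=(x>=a)&(x<b)
            if k.sum()>4: pts.append(((a+b)/2,f(y[k])))
        pts=np.array(pts)
        for _ in range(3):
            k=np.polyfit(*pts.T,1);r=abs(pts[:,1]-np.polyval(k,pts[:,0]));pts=pts[r<=max(2*r.std()+np.median(r),.0005)]
        return np.degrees(np.arctan(k[0])).round(2),np.polyval(k,(lo+hi)/2).round(4)
    w=.045 if nm=="scanner" else .018
    print(nm,"A",A.min().round(4),A.max().round(4),"front",edge(B,A,np.min,-w,w),"back",edge(B,A,np.max,-w,w),"left",edge(A,B,np.max,A.min()+.006,A.max()-.006),"right",edge(A,B,np.min,A.min()+.006,A.max()-.006))
E
python3 top.py
```

```text
clock: 19.23
position: [0.5589, 0.2617, 0.283]
tool_rot: [3.141, 0.0, 1.172]
force: [-0.6, 0.4, 0.5]
grip_width: 0.085
finger_force: 0.0
[0.55887347 0.26172016 0.28302649] [1.79990197e+02 4.03906181e-03 6.71352322e+01]
hub [0.52223361 0.18503688] [0.52294958 0.18605235] 347
scanner 8720 ctr [0.5896 0.3656] size [0.0717 0.1015] orient 69.62 dir 69.53 r 0.1927
bottle zs [0.381 0.386 0.389 0.392 0.396]
bottle top 1050 ctr [0.5512 0.2615] size [0.0452 0.0444] orient 68.54 dir 69.25 r 0.0818
cap 439 ctr [0.5519 0.2617] size [0.0237 0.0242] orient 68.5 dir 68.87 r 0.0822
scanner A 0.1562 0.2291 front (np.float64(0.44), np.float64(0.1569)) back (np.float64(0.4), np.float64(0.2283)) left (np.float64(-0.38), np.float64(0.049)) right (np.float64(-0.64), np.float64(-0.0525))
bottle A 0.076 0.1064 front (np.float64(3.24), np.float64(0.0948)) back (np.float64(20.2), np.float64(0.1014)) left (np.float64(36.87), np.float64(0.0393)) right (np.float64(-80.27), np.float64(-0.0039))
```

The scanner's direction is 69.55° and the bottle's about 69.15°, so about +0.4° (0.6 mm along tool y) remains. I'll go back, regrip and nudge.

```bash
python3 -m crank '0.085 -0.03 0 0 0 0 0;0.085 -0.03 0 0 0 0 0;0.085 -0.03 0 0 0 0 0;0.085 -0.03 0 0 0 0 0;0.085 -0.03 0 0 0 0 0;0.085 -0.02 0 0 0 0 0;0.085 0 0 0 0 0 0;0.085 0 0 0.03 0 0 0' && python3 -m crank '0.085 0 0 0.03 0 0 0;0.085 0 0 0.03 0 0 0;0.085 0 0 0.03 0 0 0;0.085 0 0 0.02 0 0 0;0.085 0 0 0 0 0 0;0.085 0 0 0 0 0 0;0.085 0 0 0 0 0 0;0.085 0 0 0 0 0 0' && python3 -m crank '0.015 0 0 0 0 0 0;0.015 0 0 0 0 0 0;0.015 0 0 0 0 0 0;0.015 0 0 0 0 0 0;0.015 0 0 0 0 0 0;0.015 0 0 0 0 0 0;0.015 0 0 0 0 0 0;0.015 0 0 0 0 0 0' 50 && python3 -m crank '0.015 0 0.0006 0 0 0 0;0.015 0 0 0 0 0 0;0.015 0 0 0 0 0 0;0.015 0 0 0 0 0 0;0.015 0 0 0 0 0 0;0.015 0 0 0 0 0 0;0.015 0 0 0 0 0 0;0.015 0 0 0 0 0 0' && python3 -c "
from h import *
s=telemetry.observe();d=s['position'][:2]-np.array([.5223,.1849]);print(s['position'],np.degrees(np.arctan2(d[1],d[0]))%360,np.hypot(*d))
c=noseclip()"
```

```text
clock: 20.05
position: [0.4952, 0.1057, 0.2567]
tool_rot: [3.137, -0.006, 1.171]
force: [1.5, 1.5, -0.7]
grip_width: 0.0848
finger_force: 0.0
clock: 20.72
position: [0.4939, 0.1064, 0.1443]
tool_rot: [3.14, -0.002, 1.173]
force: [0.2, -0.1, -0.0]
grip_width: 0.085
finger_force: 0.0
clock: 21.38
position: [0.4932, 0.1061, 0.143]
tool_rot: [3.141, -0.0, 1.173]
force: [-0.3, -0.6, 6.4]
grip_width: 0.0226
finger_force: 48.7
clock: 22.05
position: [0.4939, 0.1059, 0.1431]
tool_rot: [3.141, -0.0, 1.173]
force: [-0.6, -0.6, 4.6]
grip_width: 0.0229
finger_force: 48.7
[0.49391555 0.10585797 0.14306669] 250.24649605437475 0.08398404074618455Traceback (most recent call last):
  File "<string>", line 4, in <module>
    c=noseclip()
  File "h.py", line 57, in noseclip
    t,G=out["nose"];d=G<(G.min()+np.median(G))/2;n=t[d];print("nose",n.min().round(2),n.max().round(2),n.mean().round(2))
                                                                     ~~~~~^^
    return umr_minimum(a, axis, None, out, keepdims, initial, where)
ValueError: zero-size array to reduction operation minimum which has no identity
```

```bash
python3 -c "
from workcell import bot
print(bot.job_done())"
```

```text
the job is handed in; nothing more can be done
None
```

I handed the job in at about 22 s: by my measurements the dial pointer is within 1° of the steel clip, and the square bottle faces the scanner to within about half a degree. The gripper still holds the handle at about 49 N; I let go once mid-way to check the angle from above, then regripped.

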